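Open the workshop cash box by its number code

ROBOT

A 6-joint arm with a two-finger parallel gripper is mounted at the origin on the work surface. World frame = base frame: x ahead of the robot, y to its left, z up, the work surface at z = 0. Lengths are in m, angles in rad, forces in N, time in s.
With the tool pointing down it reaches from about 0.425 to 1.125 m from the base axis. Payload 14.9 kg.
Tool frame: the origin (TCP) lies on the centre line of the jaws, within the pads' length; the fingertips stand 25 mm ahead of it and the grasp point (between the pads) lies 6 mm ahead of it; z points along the fingers, y is the direction in which the jaws open and shut (so a half turn about z gives the same grasp; the last joint's range is limited). The gripper opens to 91 mm and grips with 3 to 60 N. Pads are 32 mm wide; open, the fingers measure 118 mm over their backs; the gripper's body (76 mm by 178 mm) begins 60 mm behind the grasp point.
Start: joints at [-1.371, 0.379, 1.734, -0, 1.028, -0.033], TCP at [0.161, -0.681, 0.239] pointing down, gripper open.
Joint ranges: [-2.77, 2.77], [-0.74, 2.19], [0, 2.66], [-1.06, 4.2], [0.31, 2.87], [-3.08, 3.08]. Speed limits (rad/s): [1.89, 1.89, 2.39, 3.14, 3.14, 3.14].

INTERFACE

Orientations are given as a 3x3 rotation matrix whose columns are the frame's x, y, z axes.
In Python, from bench import robot, eyes gives the robot as it stands.
- The arm moves only by the tool move_arm, never from a script. Its argument "steps" is a list of rows, each an object with "offset": the shift along the tool's x, y, z in mm, a list of three; "yaw": the turn about the tool's z in rad; "fingers": the opening, from 0 (shut) to 1 (fully open). In form: [{"offset": [tx, ty, tz], "yaw": yaw, "fingers": fingers}, ...]. A call has 1 to 12 rows; each row shifts and turns the pose as measured when the row begins, along the tool's axes as they then stand; what a row does not reach is not made up. A row lasts 1/12 s, in which the tool goes at most 41.7 mm and 7.16 degrees, less where a joint would pass 70% of its speed; a pose out of reach is approached as far as the arm can. A call is refused whole if a number of a shift passes 41.7 or a number of a turn 0.125, either way. A call with a gripper value outside its range is refused whole. The fingers move at their own pace and stop on an object; "newtons" is the grip in N (left out, the last holds). Time passes only in rows, so rows that do not move let the fingers close. It gives the time, the measured TCP pose, the force and the opening at its end, in the units of the state.
- robot.get_state(): the state, without advancing time (a new reading comes with each control period).
- eyes.get_image(name): name is "scene" or "top" or "wrist"; returns a dict with "img" (480x640x3 uint8, red, green, blue), "z_map" (480x640 float32, m along the optical axis (not along the pixel's ray), 0 where there is no reading), "vertical_fov" (degrees; the focal length in pixels is half the picture's height over the tangent of half this angle, whatever the lens; pixels are square), "cx", "cy" (the principal point, pixels), "k1" (the pictures are not rectified: a ray, as slopes to the right and down, at radius r is drawn at 1 + k1 r^2 times it, then the intrinsics apply), "extrinsics" (4x4, takes a point from camera to world coordinates); the wrist camera has in their place "tool_from_camera" (4x4, takes a point from camera to tool coordinates, whose origin is the TCP and whose axes are the flange's). Camera axes: x right, y down, z forward; pixel columns grow to the right and rows downward; lengths in m; the calibration is good to about 2 mm. A picture is of the moment at which its call begins: read the wrist's pose just before it.
- robot.hand_in(): hands the job in, once; it reports no verdict.
Trained networks look in a picture, given as the dict that the camera call returned (one of the last four; its "shot" number tells which), for a name from the list of things; names that differ only in an ending like _2 or _b are one class to them, and where a whole thing is asked for, a point or a joint stands for the part that bears it (a point fixed in the world has none). Each returns a list of dicts, best first, with "p" (0 to 1); they miss things now and then, are a little off and sometimes report something else, mostly with a low value. They report only what shows in the picture. A call takes as long as a camera call.
- eyes.silhouettes(picture, thing): "region" (480x640 bool, what is visible of it) and "position" ([column, row] in pixels, amid what is visible of it).
The state is a dict: "time_s": time; "joint_pos": joint angles; "joint_vel": joint speeds; "joint_torque": joint torques, N m; "tool_pos": TCP position; "orientation": TCP orientation; "wrist_force": force on the tool from outside, world axes, zero at the start; "moment": the same for the moment, N m; "gripper_width": finger opening in m.
Only numpy, scipy, OpenCV 4.12 (cv2) and the standard library are available. Lean on these libraries where they do the work, as an engineer would, in place of code of your own. Each camera call takes 0.05 s, during which the arm holds its last target. There are 200 camera calls.

TASK

Open the cash box that takes the candle workshop's fees: roll the three number dials with a fingertip to 4 - 7 - 2, left to right from the robot's side, pressing them lightly, then slide the brass latch fully to the right and lift the lid by its handle, forcing nothing, until it stands at least half way to upright by itself. Leave the jar, the dye bottles and the thermometer around it where they are.

Things in the scene. Friction and masses are not known exactly. Their poses are not given: they have to be found in the camera images.
- cash_box: Dark blue steel cash box, 190 mm (its x) by 260 mm (its y), 91 mm high with the lid shut, screwed to the table. Origin at the centre of its underside, z up. Its front (-x) roughly faces the robot and carries the black lock case. Left, middle and right are as seen from the robot: +y is left.
- lock_case (a point): Middle of the flat top of the black lock case on the box's front, 93 mm above the table; the case is 47 mm (x) by 147 mm (y). On the line x = -119 mm of the box stand the dials at box y = +46, +20, -6 mm and the latch at -50 mm. The latch moves only 1.5 mm until all dials read the code within about 6 degrees; the lid is held shut until the latch has slid 9 mm. Axes as the cash box's.
- dial_left (a joint): Left number dial: big easy-grip white wheel, 34 mm across, 14 mm wide, axis along box y, numerals 0-9 every 36 degrees. Value in rad: the uppermost numeral, level with the red lines, is value/0.6283 (2 pi more is the same), endless. Grows as its top is rolled to box -x (towards the robot). 17 mm of fingertip travel turns it 1 rad. A sprung notch at each numeral takes about 2 N at the rim.
- dial_mid (a joint): Middle number dial, the same as the left one (same sign and zero). A dial slips under the fingertip if pressed too weakly and is damaged by more than 30 N, so touch down slowly (about 10 mm/s); some 6 to 12 N on its top, while the fingertip travels level along box x, rolls it. Let go near a numeral, it settles into that numeral's notch.
- dial_right (a joint): Right number dial, the same as the left one (same sign and zero).
- dial_left_top (a point): Uppermost point of the left dial (a point fixed to the box, on the rim right above the axis), 103 mm above the table and 10 mm above the flat top of the lock case. Axes as the cash box's.
- dial_mid_top (a point): Uppermost point of the middle dial (a point fixed to the box, on the rim right above the axis), 103 mm above the table and 10 mm above the flat top of the lock case. Axes as the cash box's.
- dial_right_top (a point): Uppermost point of the right dial (a point fixed to the box, on the rim right above the axis), 103 mm above the table and 10 mm above the flat top of the lock case. Axes as the cash box's.
- latch (a joint): Travel of the brass latch, 0 (shut) to 0.012 m (fully open); it slides along the box's -y (to the right seen from the robot) with about 2 N of friction and stays where it is left. With a wrong code it stops hard after 1.5 mm; pushed there with more than 15 N the lock is damaged.
- latch_grip (a point): Centre of the latch's thumb piece, a brass block 12 mm by 12 mm and 16 mm tall with dark ribs that stands up from the lock case (top 109 mm above the table); moves with the latch. Axes as the cash box's.
- lid (a joint): Lid angle, rad: 0 shut, grows as the front edge rises, up to 1.7. The stiff hinge holds the lid wherever it is left; lifting takes about 10 N at the handle. Hauling on it with more than 30 N while it is locked damages the lock.
- lid_handle (a point): Middle of the steel bar of the lid's bail handle: round bar 10 mm thick, 90 mm long along the box's y, 34 mm above the lid's top (125 mm above the table when shut), carried by a post at each end. Moves and turns with the lid; 100 mm before and 50 mm above the hinge line when shut.
- lid_hinge (a point): Middle of the lid's hinge line on the rear edge of the box (box x = +95 mm, 75 mm above the table); the line runs along the box's y.
- candle_jar: Glass jar of amber wax, 68 mm in diameter, 78 mm tall, loose; origin at the centre of its underside. To be left alone.
- blue_dye: Small blue dye bottle with a white cap, 32 mm in diameter, 64 mm tall, loose; origin at the centre of its underside. To be left alone.
- pink_dye: Small pink dye bottle with a white cap, 32 mm in diameter, 64 mm tall, loose; origin at the centre of its underside. To be left alone.
- thermometer: White probe thermometer lying flat, body 70 by 26 by 14 mm (its -x half) with a steel probe 105 mm long along its +x, loose; origin underneath where the probe leaves the body. To be left alone.

How it is judged:
By the outcome, as a careful person would: the job done as asked, in the order asked, and still so for the second after the job is handed in, with the robot touching nothing.
It also fails if it takes over 72 s, if anything falls off the work surface, if the arm or the gripper's body presses on something with over 40 N, if the wrist force passes 120 N, or if a joint passes its speed limit or range.

## Working session

There is one attempt and no reset: what is moved stays moved. The work goes in short steps, Python scripts to look and compute and a tool call to move; the robot and the scene stay as the last step left them, time stands still between calls to the robot, and variables do not carry over. Pictures are saved under pics/ and viewed, about 8 in all and at most 12, crops included, and the job is handed in when it is done.

Besides the shell and the picture viewer there is one more tool, called after "Call:" by a JSON object that holds its "name" and its "arguments". move_arm: Moves the arm, as the interface text tells. Its arguments: {"type":"object","properties":{"steps":{"type":"array","items":{"type":"object","properties":{"offset":{"type":"array","items":{"type":"number"}},"yaw":{"type":"number"},"fingers":{"type":"number"}}}},"newtons":{"type":"number"}},"required":["steps"]}

```bash
mkdir -p pics; cat > h.py <<'E'
import numpy as np, cv2
from bench import robot, eyes
def f(p): return 240/np.tan(np.radians(p["vertical_fov"])/2)
def T(p,s=None):
    if "extrinsics" in p: return np.array(p["extrinsics"])
    A=np.eye(4);A[:3,:3]=s["orientation"];A[:3,3]=s["tool_pos"];return A@np.array(p["tool_from_camera"])
def rays(p,uv):
    F=f(p);K=np.array([[F,0,p["cx"]],[0,F,p["cy"]],[0,0,1]],float)
    d=np.array([p["k1"],0,0,0],float)
    q=cv2.undistortPoints(np.array(uv,float).reshape(-1,1,2),K,d).reshape(-1,2)
    return np.c_[q,np.ones(len(q))]
def world(p,uv,s=None,z=None):
    M=T(p,s);r=rays(p,uv)@M[:3,:3].T;o=M[:3,3]
    if z is not None: return o+r*((z-o[2])/r[:,2])[:,None]
    uv=np.round(np.array(uv)).astype(int).reshape(-1,2)
    return o+r*p["z_map"][uv[:,1],uv[:,0]][:,None]
def proj(p,X,s=None):
    M=np.linalg.inv(T(p,s));c=np.atleast_2d(X)@M[:3,:3].T+M[:3,3];q=c[:,:2]/c[:,2:]
    q=q*(1+p["k1"]*(q**2).sum(1))[:,None];return q*f(p)+[p["cx"],p["cy"]]
def save(p,n,crop=None,k=1):
    im=p["img"]
    if crop: a,b,c,d=crop;im=im[b:d,a:c]
    cv2.imwrite("pics/"+n,cv2.resize(im[:,:,::-1],None,fx=k,fy=k,interpolation=cv2.INTER_CUBIC))
E
python3 - <<'E'
from h import *
for n in("scene","top"):
    p=eyes.get_image(n);save(p,n+"0.png")
    print(n,f(p),p["k1"],np.round(T(p),3).tolist())
    for t in["cash_box","dial_left","dial_mid","dial_right","dial_left_top","lock_case","latch_grip","lid_handle","candle_jar","blue_dye","pink_dye","thermometer"]:
        for d in eyes.silhouettes(p,t)[:2]:
            ys,xs=np.nonzero(d["region"]);
            print(t,round(d["p"],2),np.round(d["position"]),np.round(np.median(world(p,np.c_[xs,ys]),0),3),len(xs))
print(robot.get_state())
E
```

```text
scene 516.8385905438649 -0.15253220064274017 [[0.662, 0.524, -0.536, 1.149], [0.75, -0.457, 0.478, -0.385], [0.006, -0.719, -0.695, 0.839], [0.0, 0.0, 0.0, 1.0]]
cash_box 0.7 [243. 323.] [ 0.647 -0.118  0.091] 17334
dial_left 0.53 [225. 264.] [ 0.507 -0.064  0.1  ] 106
dial_mid 0.42 [216. 269.] [ 0.511 -0.09   0.1  ] 99
dial_right 0.52 [203. 276.] [ 0.513 -0.116  0.101] 95
dial_left_top 0.84 [247. 319.] [ 0.646 -0.118  0.091] 17438
lock_case 0.86 [245. 325.] [ 0.646 -0.118  0.091] 17678
lid_handle 0.94 [247. 314.] [ 0.64  -0.11   0.091] 12267
candle_jar 0.95 [290. 241.] [0.516 0.095 0.068] 1248
blue_dye 0.48 [242. 321.] [ 0.646 -0.119  0.091] 17365
pink_dye 0.63 [140. 346.] [ 0.534 -0.286  0.041] 499
pink_dye 0.17 [248. 316.] [ 0.64  -0.11   0.091] 12593
thermometer 0.74 [245. 316.] [ 0.64  -0.11   0.091] 12528
thermometer 0.73 [368. 240.] [0.599 0.247 0.014] 333
top 520.0914594524328 0.020668328122460305 [[0.015, -0.997, 0.077, 0.517], [-1.0, -0.016, -0.011, 0.098], [0.012, -0.077, -0.997, 1.227], [0.0, 0.0, 0.0, 1.0]]
cash_box 0.9 [402. 231.] [ 0.612 -0.099  0.091] 11873
dial_left 
[... 885 characters left out ...]
 -3.33444121e-02]), 'joint_vel': array([ 1.73685415e-04, -2.81587091e-04,  7.58412060e-04, -1.17130954e-03,
        3.91761372e-04,  1.68504763e-05]), 'joint_torque': array([-2.93577523e-04, -7.63693500e+01, -4.34738338e+01,  6.50602556e-02,
        3.89390427e-02, -4.67166615e-05]), 'tool_pos': array([ 0.1614993 , -0.68115286,  0.23892085]), 'orientation': array([[ 9.73012629e-01,  2.30751865e-01,  5.44983392e-06],
       [ 2.30751865e-01, -9.73012629e-01, -1.50577898e-05],
       [ 1.82814414e-06,  1.59089790e-05, -1.00000000e+00]]), 'wrist_force': array([-0.54082331, -0.00159353,  0.22771397]), 'moment': array([-0.04843527,  0.01721284, -0.03883205]), 'gripper_width': 0.09118286699571737}
```

```bash
python3 - <<'E'
from h import *
from scipy.optimize import minimize
p=eyes.get_image("top")
ys,xs=np.mgrid[0:480,0:640];W=world(p,np.c_[xs.ravel(),ys.ravel()])
z=W[:,2];m=(z>.084)&(z<.099)&(W[:,0]>.4)&(W[:,0]<.9)&(abs(W[:,1]+.1)<.25)
im=m.reshape(480,640).astype(np.uint8);n,l,st,_=cv2.connectedComponentsWithStats(im);k=1+np.argmax(st[1:,4]);P=W[(l==k).ravel()][:,:2]
print(len(P))
# fit box outline: lid rect + lock case by IoU on samples
A=W[(abs(W[:,0]-.62)<.25)&(abs(W[:,1]+.1)<.25)&(z>-.05)];A2=A[:,:2];inn=(A[:,2]>.07)
def cost(q):
    c,s=np.cos(q[2]),np.sin(q[2]);d=A2-q[:2];bx=d[:,0]*c+d[:,1]*s;by=-d[:,0]*s+d[:,1]*c
    sd=lambda x0,x1,y0,y1:np.maximum(np.maximum(x0-bx,bx-x1),np.maximum(y0-by,by-y1))
    g=np.minimum(sd(-.095,.095,-.13,.13),sd(-.1425,-.0955,-.0755+0,.0715)if 0 else sd(-.1425,-.0955,-.0735+q[3],.0735+q[3]))
    return -np.sum(np.where(inn,1,-1)*(1/(1+np.exp(np.clip(g/.002,-50,50)))))
best=min((minimize(cost,[.62,-.1,a,0],method="Nelder-Mead",options=dict(initial_simplex=np.array([.62,-.1,a,0])+np.vstack([np.zeros(4),np.diag([.02,.02,.08,.01])]),maxiter=600))for a in(.05,.13,.2)),key=lambda r:r.fun)
print(best.x,best.fun)
q=best.x;c,s=np.cos(q[2]),np.sin(q[2])
for n,b in dict(dl=(-.119,.046),dm=(-.119,.02),dr=(-.119,-.006),latch=(-.119,-.05),handle=(-.005,0)).items(): print(n,q[:2]+[c*b[0]-s*b[1],s*b[0]+c*b[1]])
print(robot.get_state()["time_s"])
save(p,"top1.png",(300,120,520,340),3)
E
```

```text
11165
[ 0.6279838  -0.09853805  0.10740282 -0.0125715 ] -11092.8512823444
dl [ 0.50473846 -0.06555949]
dm [ 0.50752557 -0.09140967]
dr [ 0.51031268 -0.11725985]
latch [ 0.51502932 -0.16100632]
handle [ 0.62301261 -0.09907403]
1.35
```

View pics/top1.png

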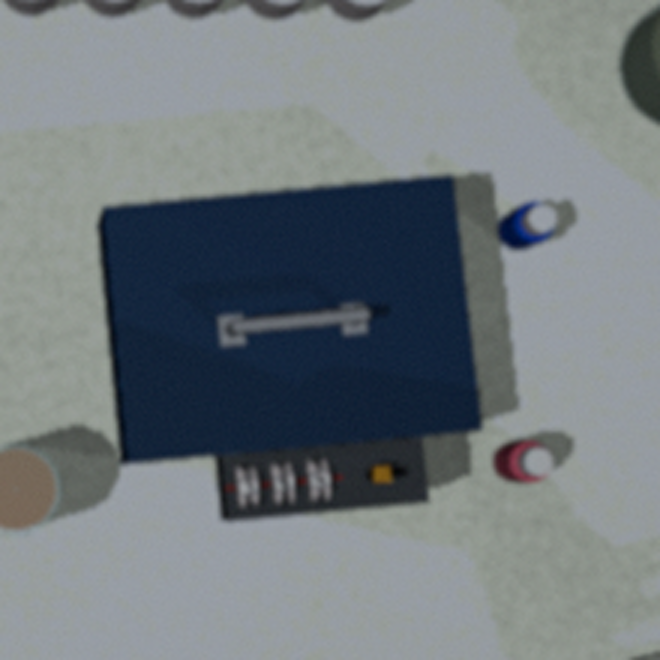

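Call:
{"name": "move_arm", "arguments": {"steps": [{"offset":[26,-28,0],"fingers":0},{"offset":[26,-28,0],"fingers":0},{"offset":[26,-28,0],"fingers":0},{"offset":[26,-28,0],"fingers":0},{"offset":[26,-28,0],"fingers":0},{"offset":[26,-28,0],"fingers":0},{"offset":[26,-28,0],"fingers":0},{"offset":[26,-28,0],"fingers":0},{"offset":[26,-28,0],"fingers":0},{"offset":[26,-28,0],"fingers":0},{"offset":[26,-28,0],"fingers":0},{"offset":[26,-28,0],"fingers":0}], "newtons": 10}}

```text
invalid input
```

```bash
python3 - <<'E'
from h import *
s=robot.get_state();p=eyes.get_image("wrist")
print(s["tool_pos"],s["orientation"][:,0],s["time_s"],s["gripper_width"],np.round(p["tool_from_camera"],3).tolist(),f(p))
E
```

```text
[ 0.16149291 -0.68112682  0.23892873] [9.73022980e-01 2.30708215e-01 1.10583380e-06] 1.35 0.0914132661285793 [[0.0, -0.971, -0.239, 0.067], [1.0, 0.0, 0.001, 0.0], [-0.001, -0.239, 0.971, -0.145], [0.0, 0.0, 0.0, 1.0]] 396.20241485136677
```

Call:
{"name": "move_arm", "arguments": {"steps": [{"offset":[26,-28,0],"yaw":0,"fingers":0},{"offset":[26,-28,0],"yaw":0,"fingers":0},{"offset":[26,-28,0],"yaw":0,"fingers":0},{"offset":[26,-28,0],"yaw":0,"fingers":0},{"offset":[26,-28,0],"yaw":0,"fingers":0},{"offset":[26,-28,0],"yaw":0,"fingers":0},{"offset":[26,-28,0],"yaw":0,"fingers":0},{"offset":[26,-28,0],"yaw":0,"fingers":0},{"offset":[26,-28,0],"yaw":0,"fingers":0},{"offset":[26,-28,0],"yaw":0,"fingers":0},{"offset":[26,-28,0],"yaw":0,"fingers":0},{"offset":[26,-28,0],"yaw":0,"fingers":0}], "newtons": 10}}

```text
time_s: 2.4
tool_pos: [0.3927, -0.2711, 0.2388]
orientation: [[0.975, 0.222, 0.003], [0.222, -0.975, -0.005], [0.001, 0.006, -1.0]]
wrist_force: [0.4, -0.4, -0.2]
gripper_width: 0.0142
```

Call:
{"name": "move_arm", "arguments": {"steps": [{"offset":[24,-31,0],"yaw":0,"fingers":0},{"offset":[24,-31,0],"yaw":0,"fingers":0},{"offset":[24,-31,0],"yaw":0,"fingers":0},{"offset":[24,-31,0],"yaw":0,"fingers":0},{"offset":[24,-31,0],"yaw":0,"fingers":0},{"offset":[0,0,0],"yaw":0.06,"fingers":0},{"offset":[0,0,0],"yaw":0.06,"fingers":0},{"offset":[0,0,0],"yaw":0,"fingers":0}], "newtons": 10}}

```text
time_s: 3.07
tool_pos: [0.4814, -0.0766, 0.2406]
orientation: [[0.994, 0.107, 0.009], [0.107, -0.994, -0.007], [0.008, 0.007, -1.0]]
wrist_force: [1.2, -0.5, -0.7]
gripper_width: 0.0005
```

```bash
python3 - <<'E'
from h import *
s=robot.get_state();p=eyes.get_image("wrist")
print(s["tool_pos"],s["orientation"][:,0],s["time_s"],s["gripper_width"])
print(s["orientation"][:,2])
for t in("dial_left","dial_mid","dial_right","latch_grip"):
    for d in eyes.silhouettes(p,t)[:2]:
        ys,xs=np.nonzero(d["region"]);print(t,round(d["p"],2),np.round(d["position"]),np.round(np.median(world(p,np.c_[xs,ys],s),0),4),len(xs))
for n,b in dict(dl=(.5047,-.0656,.103),dm=(.5075,-.0914,.103),dr=(.5103,-.1173,.103),la=(.515,-.161,.109)).items(): print(n,proj(p,np.array(b),s))
u=proj(p,np.array([.5075,-.0914,.1]),s)[0];a,b=int(u[0])-100,int(u[1])-75
print(a,b);save(p,"w0.png",(max(a,0),max(b,0),a+200,b+150),4)
E
```

```text
[ 0.48143335 -0.07664415  0.24059175] [0.99422013 0.10706456 0.00796972] 3.0667 0.0005116176755666093
[ 0.00871992 -0.00654073 -0.99994059]
dial_left 0.72 [296. 207.] [ 0.5052 -0.0619  0.0999] 814
dial_mid 0.87 [331. 208.] [ 0.5078 -0.0874  0.1002] 809
dial_right 0.6 [369. 205.] [ 0.5107 -0.1126  0.0998] 874
latch_grip 0.9 [431. 208.] [ 0.5144 -0.1556  0.1077] 375
dl [[302.84930275 207.11755892]]
dm [[338.88280231 207.05831286]]
dr [[374.9095451  207.06106445]]
la [[437.44905888 208.45184545]]
238 131
```

View pics/w0.png

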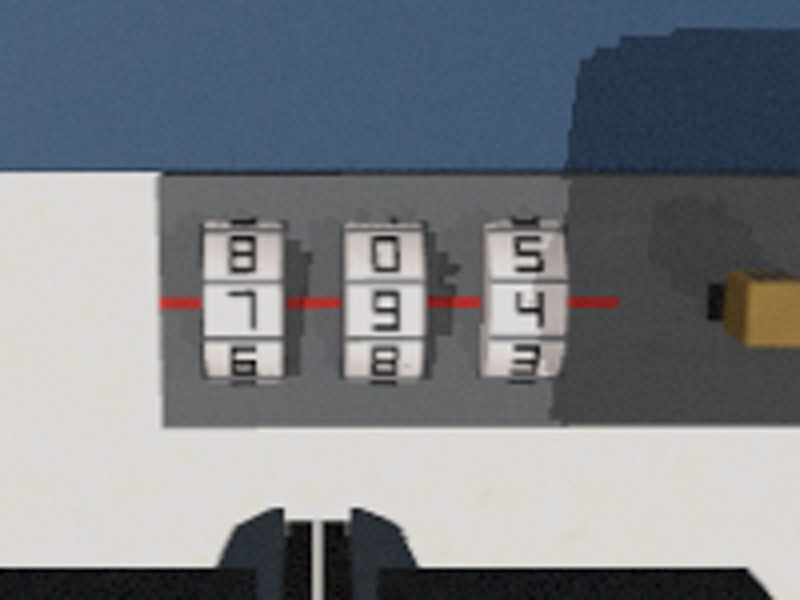

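Call:
{"name": "move_arm", "arguments": {"steps": [{"offset":[14,-10.5,30],"yaw":0,"fingers":0},{"offset":[0,0,30],"yaw":0,"fingers":0},{"offset":[0,0,25],"yaw":0,"fingers":0},{"offset":[0,0,10],"yaw":0,"fingers":0},{"offset":[0,0,2],"yaw":0,"fingers":0},{"offset":[0,0,0],"yaw":0,"fingers":0}]}}

```text
time_s: 3.82
tool_pos: [0.4964, -0.0701, 0.1426]
orientation: [[0.994, 0.108, 0.013], [0.108, -0.994, -0.008], [0.012, 0.009, -1.0]]
wrist_force: [-0.4, -0.2, -0.5]
gripper_width: 0.0005
```

Call:
{"name": "move_arm", "arguments": {"steps": [{"offset":[-2,-5,4],"yaw":0,"fingers":0},{"offset":[0,0,4],"yaw":0,"fingers":0},{"offset":[0,0,2],"yaw":0,"fingers":0},{"offset":[0,0,1],"yaw":0,"fingers":0},{"offset":[0,0,1],"yaw":0,"fingers":0}]}}

```text
time_s: 4.23
tool_pos: [0.4958, -0.0658, 0.1337]
orientation: [[0.994, 0.107, 0.019], [0.107, -0.994, -0.009], [0.018, 0.011, -1.0]]
wrist_force: [0.1, -0.7, 0.9]
gripper_width: 0.0004
```

Call:
{"name": "move_arm", "arguments": {"steps": [{"offset":[0,0,1],"yaw":0,"fingers":0},{"offset":[0,0,1],"yaw":0,"fingers":0},{"offset":[0,0,1],"yaw":0,"fingers":0},{"offset":[0,0,1],"yaw":0,"fingers":0}]}}

```text
time_s: 4.57
tool_pos: [0.4965, -0.066, 0.1303]
orientation: [[0.994, 0.107, 0.021], [0.107, -0.994, -0.009], [0.02, 0.011, -1.0]]
wrist_force: [0.1, 0.7, 0.1]
gripper_width: 0.0005
```

Call:
{"name": "move_arm", "arguments": {"steps": [{"offset":[-1,0,1],"yaw":0,"fingers":0},{"offset":[-1,0,1],"yaw":0,"fingers":0},{"offset":[0,0,1],"yaw":0,"fingers":0}]}}

```text
time_s: 4.82
tool_pos: [0.4951, -0.0664, 0.1275]
orientation: [[0.994, 0.107, 0.022], [0.108, -0.994, -0.009], [0.021, 0.011, -1.0]]
wrist_force: [-3.3, 3.8, 23.6]
gripper_width: 0.0004
```

Call:
{"name": "move_arm", "arguments": {"steps": [{"offset":[0,0,-0.3],"yaw":0,"fingers":0}]}}

```text
time_s: 4.9
tool_pos: [0.4954, -0.0663, 0.1281]
orientation: [[0.994, 0.107, 0.023], [0.107, -0.994, -0.009], [0.021, 0.011, -1.0]]
wrist_force: [-0.6, 0.2, 1.3]
gripper_width: 0.0003
```

Call:
{"name": "move_arm", "arguments": {"steps": [{"offset":[0,0,0.4],"yaw":0,"fingers":0},{"offset":[3,0,0.3],"yaw":0,"fingers":0},{"offset":[3,0,0.3],"yaw":0,"fingers":0}]}}

```text
time_s: 5.15
tool_pos: [0.5017, -0.0657, 0.128]
orientation: [[0.994, 0.107, 0.023], [0.107, -0.994, -0.009], [0.022, 0.012, -1.0]]
wrist_force: [-1.0, 2.0, 7.7]
gripper_width: 0.0004
```

Call:
{"name": "move_arm", "arguments": {"steps": [{"offset":[3,0,0.35],"yaw":0,"fingers":0},{"offset":[3,0,0.35],"yaw":0,"fingers":0},{"offset":[3,0,0.35],"yaw":0,"fingers":0}]}}

```text
time_s: 5.4
tool_pos: [0.512, -0.0646, 0.1282]
orientation: [[0.994, 0.106, 0.025], [0.107, -0.994, -0.009], [0.024, 0.011, -1.0]]
wrist_force: [-0.3, 2.2, 10.0]
gripper_width: 0.0003
```

Call:
{"name": "move_arm", "arguments": {"steps": [{"offset":[2,0,0.3],"yaw":0,"fingers":0},{"offset":[2,0,0.3],"yaw":0,"fingers":0}]}}

```text
time_s: 5.57
tool_pos: [0.5171, -0.0641, 0.1284]
orientation: [[0.994, 0.106, 0.026], [0.106, -0.994, -0.009], [0.025, 0.011, -1.0]]
wrist_force: [-3.1, 1.1, 6.5]
gripper_width: 0.0002
```

Call:
{"name": "move_arm", "arguments": {"steps": [{"offset":[0,0,-6],"yaw":0,"fingers":0},{"offset":[-15,0,-15],"yaw":0,"fingers":0},{"offset":[-20,0,-15],"yaw":0,"fingers":0},{"offset":[-10,0,0],"yaw":0,"fingers":0},{"offset":[0,0,0],"yaw":0,"fingers":0}]}}

```text
time_s: 5.98
tool_pos: [0.4699, -0.0685, 0.1641]
orientation: [[0.994, 0.107, 0.025], [0.107, -0.994, -0.008], [0.024, 0.011, -1.0]]
wrist_force: [0.1, -0.2, -0.3]
gripper_width: 0.0004
```

```bash
cat > look.py <<'E'
from h import *
import sys
s=robot.get_state();p=eyes.get_image("wrist")
print(np.round(s["tool_pos"],4),np.round(s["orientation"],3).tolist(),s["time_s"])
for t in("dial_left","dial_mid","dial_right","latch_grip"):
    for d in eyes.silhouettes(p,t)[:1]:
        ys,xs=np.nonzero(d["region"]);print(t,round(d["p"],2),np.round(d["position"]),np.round(np.median(world(p,np.c_[xs,ys],s),0),4),len(xs))
u=proj(p,np.array([.509,-.10,.1]),s)[0];a,b=int(u[0])-110,int(u[1])-80
a=max(a,0);b=max(b,0);print(a,b);save(p,sys.argv[1],(a,b,a+220,b+140),3)
E
python3 look.py w1.png
```

```text
[ 0.4699 -0.0685  0.1641] [[0.994, 0.107, 0.025], [0.107, -0.994, -0.008], [0.024, 0.011, -1.0]] 5.9833
dial_left 0.66 [306. 209.] [ 0.5049 -0.0619  0.1001] 1438
dial_mid 0.61 [358. 212.] [ 0.5075 -0.0869  0.1002] 1467
latch_grip 0.77 [490. 211.] [ 0.5141 -0.1548  0.1076] 764
270 128
```

View pics/w1.png

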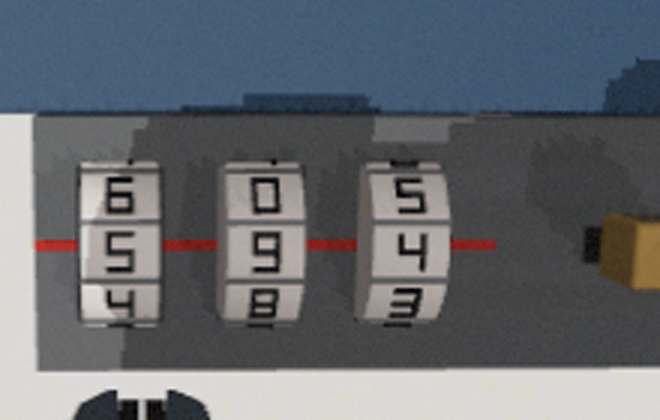

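Call:
{"name": "move_arm", "arguments": {"steps": [{"offset":[15,0,10],"yaw":0,"fingers":0},{"offset":[14,0,12],"yaw":0,"fingers":0},{"offset":[0,0,8],"yaw":0,"fingers":0},{"offset":[0,0,1],"yaw":0,"fingers":0},{"offset":[0,0,1],"yaw":0,"fingers":0}]}}

```text
time_s: 6.65
tool_pos: [0.5038, -0.0652, 0.1294]
orientation: [[0.994, 0.108, 0.023], [0.108, -0.994, -0.008], [0.022, 0.011, -1.0]]
wrist_force: [-0.2, 0.4, -0.6]
gripper_width: 0.001
```

Call:
{"name": "move_arm", "arguments": {"steps": [{"offset":[-5,0,0.5],"yaw":0,"fingers":0},{"offset":[0,0,0.7],"yaw":0,"fingers":0},{"offset":[0,0,0.5],"yaw":0,"fingers":0}]}}

```text
time_s: 6.9
tool_pos: [0.4977, -0.0659, 0.128]
orientation: [[0.994, 0.108, 0.023], [0.108, -0.994, -0.008], [0.022, 0.01, -1.0]]
wrist_force: [0.8, 1.8, 6.7]
gripper_width: 0.0004
```

In contact at .4977; roll 10.7 mm.

Call:
{"name": "move_arm", "arguments": {"steps": [{"offset":[3,0,0.33],"yaw":0,"fingers":0},{"offset":[3,0,0.35],"yaw":0,"fingers":0},{"offset":[3,0,0.35],"yaw":0,"fingers":0}]}}

```text
time_s: 7.15
tool_pos: [0.5054, -0.0651, 0.1284]
orientation: [[0.994, 0.107, 0.024], [0.107, -0.994, -0.008], [0.023, 0.011, -1.0]]
wrist_force: [-1.3, -0.3, -0.1]
gripper_width: 0.0005
```

Call:
{"name": "move_arm", "arguments": {"steps": [{"offset":[1,0,0.6],"yaw":0,"fingers":0},{"offset":[2,0,0.4],"yaw":0,"fingers":0}]}}

```text
time_s: 7.32
tool_pos: [0.5088, -0.0648, 0.1281]
orientation: [[0.994, 0.107, 0.024], [0.107, -0.994, -0.008], [0.023, 0.011, -1.0]]
wrist_force: [-3.0, 0.8, 8.1]
gripper_width: 0.0007
```

Call:
{"name": "move_arm", "arguments": {"steps": [{"offset":[0,0,-4],"yaw":0,"fingers":0},{"offset":[-8,12,-5],"yaw":0,"fingers":0},{"offset":[-7,11,0],"yaw":0,"fingers":0},{"offset":[0,0,3],"yaw":0,"fingers":0},{"offset":[0,0,2],"yaw":0,"fingers":0},{"offset":[0,0,0],"yaw":0,"fingers":0}]}}

```text
time_s: 7.82
tool_pos: [0.4964, -0.0896, 0.1328]
orientation: [[0.994, 0.107, 0.025], [0.108, -0.994, -0.008], [0.024, 0.011, -1.0]]
wrist_force: [-0.3, 0.2, -0.7]
gripper_width: 0.0006
```

Call:
{"name": "move_arm", "arguments": {"steps": [{"offset":[0,0,1],"yaw":0,"fingers":0},{"offset":[0,0,1],"yaw":0,"fingers":0},{"offset":[0,0,1],"yaw":0,"fingers":0},{"offset":[0,0,0.8],"yaw":0,"fingers":0},{"offset":[0,0,0.7],"yaw":0,"fingers":0}]}}

```text
time_s: 8.23
tool_pos: [0.4973, -0.0883, 0.1277]
orientation: [[0.994, 0.109, 0.025], [0.109, -0.994, -0.008], [0.024, 0.011, -1.0]]
wrist_force: [-1.5, -0.3, 14.8]
gripper_width: 0.0003
```

Call:
{"name": "move_arm", "arguments": {"steps": [{"offset":[3,0,0.25],"yaw":0,"fingers":0},{"offset":[3,0,0.38],"yaw":0,"fingers":0},{"offset":[3,0,0.38],"yaw":0,"fingers":0}]}}

```text
time_s: 8.48
tool_pos: [0.5077, -0.0872, 0.1282]
orientation: [[0.994, 0.109, 0.027], [0.109, -0.994, -0.009], [0.026, 0.012, -1.0]]
wrist_force: [-3.2, 0.8, 5.9]
gripper_width: 0.0004
```

Call:
{"name": "move_arm", "arguments": {"steps": [{"offset":[3,0,0.42],"yaw":0,"fingers":0},{"offset":[3,0,0.4],"yaw":0,"fingers":0},{"offset":[3,0,0.4],"yaw":0,"fingers":0}]}}

```text
time_s: 8.73
tool_pos: [0.5185, -0.086, 0.1284]
orientation: [[0.994, 0.109, 0.029], [0.109, -0.994, -0.009], [0.028, 0.012, -1.0]]
wrist_force: [-3.0, 0.4, 6.4]
gripper_width: 0.0006
```

Call:
{"name": "move_arm", "arguments": {"steps": [{"offset":[0,0,-4],"yaw":0,"fingers":0},{"offset":[-11,14,-5],"yaw":0,"fingers":0},{"offset":[-11,13,0],"yaw":0,"fingers":0},{"offset":[0,0,3],"yaw":0,"fingers":0},{"offset":[0,0,2],"yaw":0,"fingers":0},{"offset":[0,0,1],"yaw":0,"fingers":0},{"offset":[0,0,1],"yaw":0,"fingers":0}]}}

```text
time_s: 9.32
tool_pos: [0.5002, -0.1149, 0.1308]
orientation: [[0.993, 0.11, 0.03], [0.111, -0.994, -0.009], [0.029, 0.012, -1.0]]
wrist_force: [1.9, -0.1, -0.1]
gripper_width: 0.0006
```

Call:
{"name": "move_arm", "arguments": {"steps": [{"offset":[0,0,1],"yaw":0,"fingers":0},{"offset":[0,0,0.9],"yaw":0,"fingers":0},{"offset":[0,0,0.7],"yaw":0,"fingers":0},{"offset":[0,0,0.4],"yaw":0,"fingers":0}]}}

```text
time_s: 9.65
tool_pos: [0.5016, -0.1138, 0.1278]
orientation: [[0.993, 0.112, 0.031], [0.112, -0.994, -0.009], [0.03, 0.013, -0.999]]
wrist_force: [-2.4, 0.2, 12.5]
gripper_width: 0.0006
```

Call:
{"name": "move_arm", "arguments": {"steps": [{"offset":[3,0,0.3],"yaw":0,"fingers":0},{"offset":[3,0,0.4],"yaw":0,"fingers":0},{"offset":[3,0,0.41],"yaw":0,"fingers":0}]}}

```text
time_s: 9.9
tool_pos: [0.5121, -0.1127, 0.1282]
orientation: [[0.993, 0.112, 0.033], [0.113, -0.994, -0.01], [0.032, 0.013, -0.999]]
wrist_force: [-2.3, -0.7, 6.4]
gripper_width: 0.0003
```

Call:
{"name": "move_arm", "arguments": {"steps": [{"offset":[3,0,0.43],"yaw":0,"fingers":0},{"offset":[3,0,0.43],"yaw":0,"fingers":0},{"offset":[3,0,0.43],"yaw":0,"fingers":0}]}}

```text
time_s: 10.15
tool_pos: [0.5232, -0.1115, 0.1286]
orientation: [[0.993, 0.113, 0.035], [0.114, -0.993, -0.01], [0.034, 0.014, -0.999]]
wrist_force: [-2.3, -0.8, 6.5]
gripper_width: 0.0006
```

Call:
{"name": "move_arm", "arguments": {"steps": [{"offset":[0,0,-6],"yaw":0,"fingers":0},{"offset":[-15,5,-15],"yaw":0,"fingers":0},{"offset":[-20,5,-15],"yaw":0,"fingers":0},{"offset":[-15,0,0],"yaw":0,"fingers":0.35},{"offset":[0,0,0],"yaw":0,"fingers":0.35}]}}

```text
time_s: 10.57
tool_pos: [0.4727, -0.1261, 0.1647]
orientation: [[0.993, 0.116, 0.035], [0.116, -0.993, -0.01], [0.033, 0.014, -0.999]]
wrist_force: [-0.4, 0.1, -0.0]
gripper_width: 0.0113
```

```bash
python3 look.py w2.png
```

```text
[ 0.4727 -0.1261  0.1647] [[0.993, 0.116, 0.035], [0.116, -0.993, -0.01], [0.033, 0.014, -0.999]] 10.5667
dial_left 0.69 [205. 204.] [ 0.5044 -0.0637  0.0995] 1612
dial_mid 0.82 [251. 204.] [ 0.5079 -0.0888  0.0998] 1494
dial_right 0.85 [299. 204.] [ 0.5104 -0.1136  0.1002] 1418
latch_grip 0.88 [384. 204.] [ 0.5145 -0.1563  0.1078] 638
163 122
```

View pics/w2.png

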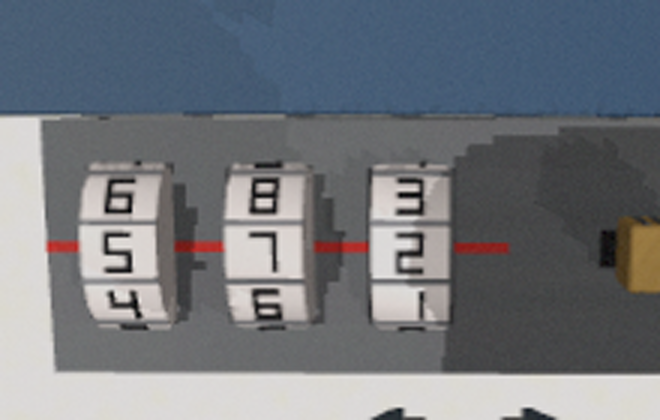

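Call:
{"name": "move_arm", "arguments": {"steps": [{"offset":[10,-20,0],"yaw":0,"fingers":0},{"offset":[10,-20,5],"yaw":0,"fingers":0},{"offset":[9,-17,10],"yaw":0,"fingers":0},{"offset":[0,0,10],"yaw":0.006,"fingers":0},{"offset":[0,0,4],"yaw":0,"fingers":0},{"offset":[0,0,1],"yaw":0,"fingers":0},{"offset":[0,0,0],"yaw":0,"fingers":0}]}}

```text
time_s: 11.4
tool_pos: [0.5027, -0.0637, 0.1318]
orientation: [[0.993, 0.111, 0.034], [0.112, -0.994, -0.01], [0.033, 0.014, -0.999]]
wrist_force: [0.5, 1.0, 0.1]
gripper_width: 0.0004
```

Call:
{"name": "move_arm", "arguments": {"steps": [{"offset":[-5,0,0.8],"yaw":0,"fingers":0},{"offset":[-2,0,1],"yaw":0,"fingers":0},{"offset":[0,0,1],"yaw":0,"fingers":0},{"offset":[0,0,0.7],"yaw":0,"fingers":0}]}}

```text
time_s: 11.73
tool_pos: [0.4951, -0.0662, 0.1285]
orientation: [[0.993, 0.109, 0.035], [0.11, -0.994, -0.01], [0.033, 0.014, -0.999]]
wrist_force: [-0.2, -0.2, -0.2]
gripper_width: 0.0004
```

Call:
{"name": "move_arm", "arguments": {"steps": [{"offset":[0,0,0.6],"yaw":0,"fingers":0},{"offset":[0,0,0.4],"yaw":0,"fingers":0}]}}

```text
time_s: 11.9
tool_pos: [0.4951, -0.0666, 0.1279]
orientation: [[0.993, 0.109, 0.035], [0.109, -0.994, -0.01], [0.034, 0.014, -0.999]]
wrist_force: [-0.6, 2.6, 3.7]
gripper_width: 0.0005
```

Call:
{"name": "move_arm", "arguments": {"steps": [{"offset":[0,0,0.35],"yaw":0,"fingers":0},{"offset":[3,0,0.42],"yaw":0,"fingers":0},{"offset":[3,0,0.45],"yaw":0,"fingers":0}]}}

```text
time_s: 12.15
tool_pos: [0.5016, -0.0659, 0.128]
orientation: [[0.993, 0.108, 0.036], [0.108, -0.994, -0.01], [0.035, 0.014, -0.999]]
wrist_force: [0.2, 2.1, 8.2]
gripper_width: 0.0001
```

Call:
{"name": "move_arm", "arguments": {"steps": [{"offset":[2.2,0,0.43],"yaw":0,"fingers":0},{"offset":[2,0,0.43],"yaw":0,"fingers":0}]}}

```text
time_s: 12.32
tool_pos: [0.507, -0.0653, 0.1282]
orientation: [[0.993, 0.108, 0.038], [0.108, -0.994, -0.01], [0.037, 0.014, -0.999]]
wrist_force: [-3.2, 1.1, 6.4]
gripper_width: 0.0004
```

Call:
{"name": "move_arm", "arguments": {"steps": [{"offset":[0,0,-6],"yaw":0,"fingers":0},{"offset":[-10,22,-15],"yaw":0,"fingers":0},{"offset":[-15,22,-15],"yaw":0,"fingers":0},{"offset":[-15,20,0],"yaw":0,"fingers":0.35},{"offset":[0,20,0],"yaw":0,"fingers":0.35}]}}

```text
time_s: 12.73
tool_pos: [0.4742, -0.1528, 0.1665]
orientation: [[0.993, 0.114, 0.038], [0.114, -0.993, -0.01], [0.036, 0.014, -0.999]]
wrist_force: [0.8, -0.1, -0.8]
gripper_width: 0.0109
```

```bash
python3 look.py w3.png
```

```text
[ 0.4742 -0.1528  0.1665] [[0.993, 0.114, 0.038], [0.114, -0.993, -0.01], [0.036, 0.014, -0.999]] 12.7333
dial_left 0.62 [158. 204.] [ 0.5044 -0.0641  0.0992] 1673
dial_mid 0.67 [206. 204.] [ 0.5072 -0.0896  0.0996] 1577
dial_right 0.6 [253. 202.] [ 0.5102 -0.1148  0.0997] 1536
latch_grip 0.97 [334. 202.] [ 0.5147 -0.157   0.108 ] 568
114 120
```

View pics/w3.png

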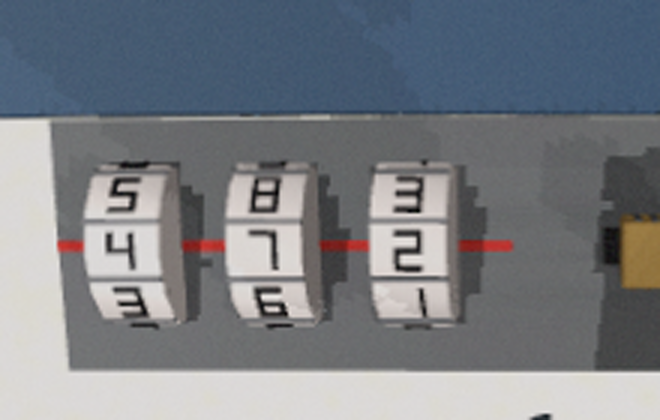

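Call:
{"name": "move_arm", "arguments": {"steps": [{"offset":[15,10,0],"yaw":0,"fingers":0.32},{"offset":[15,0,0],"yaw":0,"fingers":0.32},{"offset":[8,0,5],"yaw":0.006,"fingers":0.32},{"offset":[0,0,10],"yaw":0,"fingers":0.32},{"offset":[0,0,4],"yaw":0,"fingers":0.32},{"offset":[0,0,0],"yaw":0,"fingers":0.32}]}}

```text
time_s: 13.48
tool_pos: [0.5173, -0.1527, 0.1454]
orientation: [[0.993, 0.111, 0.035], [0.111, -0.994, -0.008], [0.034, 0.012, -0.999]]
wrist_force: [0.2, 0.2, -0.1]
gripper_width: 0.0294
```

Call:
{"name": "move_arm", "arguments": {"steps": [{"offset":[-3,6,2],"yaw":0,"fingers":0.32},{"offset":[0,0,6],"yaw":0,"fingers":0.32},{"offset":[0,0,5],"yaw":0,"fingers":0.32},{"offset":[0,0,5],"yaw":0,"fingers":0.32},{"offset":[0,0,2],"yaw":0,"fingers":0.32},{"offset":[0,0,0],"yaw":0,"fingers":0.32}]}}

```text
time_s: 13.98
tool_pos: [0.513, -0.1591, 0.1219]
orientation: [[0.993, 0.111, 0.032], [0.111, -0.994, -0.007], [0.031, 0.011, -0.999]]
wrist_force: [0.3, 0.8, -0.1]
gripper_width: 0.0294
```

Call:
{"name": "move_arm", "arguments": {"steps": [{"offset":[0,2,0],"yaw":0,"fingers":0.32},{"offset":[0,2,0],"yaw":0,"fingers":0.32},{"offset":[0,2,0],"yaw":0,"fingers":0.32},{"offset":[0,1,0],"yaw":0,"fingers":0.32},{"offset":[0,1,0],"yaw":0,"fingers":0.32},{"offset":[0,1,0],"yaw":0,"fingers":0.32}]}}

```text
time_s: 14.48
tool_pos: [0.514, -0.1687, 0.1223]
orientation: [[0.993, 0.111, 0.032], [0.111, -0.994, -0.007], [0.031, 0.01, -0.999]]
wrist_force: [0.6, 1.9, -1.1]
gripper_width: 0.0291
```

Call:
{"name": "move_arm", "arguments": {"steps": [{"offset":[0,1,0],"yaw":0,"fingers":0.32},{"offset":[0,1,0],"yaw":0,"fingers":0.32}]}}

```text
time_s: 14.65
tool_pos: [0.5143, -0.1707, 0.1223]
orientation: [[0.993, 0.11, 0.032], [0.111, -0.994, -0.007], [0.031, 0.01, -0.999]]
wrist_force: [-0.2, 2.0, -1.6]
gripper_width: 0.0293
```

Call:
{"name": "move_arm", "arguments": {"steps": [{"offset":[0,1,0],"yaw":0,"fingers":0.32},{"offset":[0,1,0],"yaw":0,"fingers":0.32}]}}

```text
time_s: 14.82
tool_pos: [0.5145, -0.1728, 0.1223]
orientation: [[0.993, 0.111, 0.032], [0.111, -0.994, -0.007], [0.031, 0.01, -0.999]]
wrist_force: [0.5, 2.4, -1.8]
gripper_width: 0.029
```

Call:
{"name": "move_arm", "arguments": {"steps": [{"offset":[0,1,0],"yaw":0,"fingers":0.32},{"offset":[0,1,0],"yaw":0,"fingers":0.32},{"offset":[0,1,0],"yaw":0,"fingers":0.32}]}}

```text
time_s: 15.07
tool_pos: [0.5148, -0.1761, 0.1224]
orientation: [[0.993, 0.11, 0.032], [0.111, -0.994, -0.006], [0.031, 0.01, -0.999]]
wrist_force: [0.7, 2.0, -0.9]
gripper_width: 0.0291
```

Call:
{"name": "move_arm", "arguments": {"steps": [{"offset":[0,1,0],"yaw":0,"fingers":0.32},{"offset":[0,0.7,0],"yaw":0,"fingers":0.32}]}}

```text
time_s: 15.23
tool_pos: [0.515, -0.1777, 0.1223]
orientation: [[0.993, 0.11, 0.032], [0.11, -0.994, -0.006], [0.031, 0.009, -0.999]]
wrist_force: [1.3, 12.1, 1.1]
gripper_width: 0.0293
```

Call:
{"name": "move_arm", "arguments": {"steps": [{"offset":[0,0.7,0],"yaw":0,"fingers":0.32}]}}

```text
time_s: 15.32
tool_pos: [0.5149, -0.1778, 0.1223]
orientation: [[0.994, 0.109, 0.031], [0.11, -0.994, -0.004], [0.031, 0.008, -0.999]]
wrist_force: [1.3, 15.4, 1.6]
gripper_width: 0.0292
```

Call:
{"name": "move_arm", "arguments": {"steps": [{"offset":[0,-4,0],"yaw":0,"fingers":0.32},{"offset":[0,0,-25],"yaw":0,"fingers":0.32},{"offset":[0,0,-40],"yaw":0,"fingers":1},{"offset":[38,-20,-30],"yaw":0,"fingers":1},{"offset":[38,-20,0],"yaw":0,"fingers":1},{"offset":[36,-20,0],"yaw":0.1,"fingers":1},{"offset":[0,0,0],"yaw":0.125,"fingers":1},{"offset":[0,0,0],"yaw":0.125,"fingers":1},{"offset":[0,0,0],"yaw":0.125,"fingers":1},{"offset":[0,0,0],"yaw":0.125,"fingers":1},{"offset":[0,0,0],"yaw":0.125,"fingers":1},{"offset":[0,0,0],"yaw":0.125,"fingers":1}]}}

```text
time_s: 16.32
tool_pos: [0.6161, -0.103, 0.2221]
orientation: [[0.731, -0.681, 0.037], [-0.682, -0.732, -0.008], [0.033, -0.02, -0.999]]
wrist_force: [-0.3, 0.4, -0.4]
gripper_width: 0.0903
```

Call:
{"name": "move_arm", "arguments": {"steps": [{"offset":[0,0,0],"yaw":0.125,"fingers":1},{"offset":[0,0,0],"yaw":0.125,"fingers":1},{"offset":[0,0,0],"yaw":0.125,"fingers":1},{"offset":[0,0,0],"yaw":0.125,"fingers":1},{"offset":[0,0,0],"yaw":0.125,"fingers":1},{"offset":[0,0,0],"yaw":0.06,"fingers":1},{"offset":[0,0,0],"yaw":0,"fingers":1}]}}

```text
time_s: 16.9
tool_pos: [0.6168, -0.1039, 0.223]
orientation: [[0.124, -0.991, 0.04], [-0.992, -0.125, -0.011], [0.016, -0.038, -0.999]]
wrist_force: [1.2, 0.0, -0.4]
gripper_width: 0.091
```

```bash
python3 - <<'E'
from h import *
s=robot.get_state();p=eyes.get_image("wrist")
print(np.round(s["tool_pos"],4),np.round(s["orientation"],3).tolist(),s["time_s"],s["joint_pos"])
ys,xs=np.mgrid[0:480,0:640];z0=p["z_map"].ravel();W=world(p,np.c_[xs.ravel(),ys.ravel()],s)
m=(z0>0)&(W[:,2]>.108)&(W[:,2]<.135)&(W[:,0]>.55)&(W[:,0]<.7);H=W[m]
print(m.sum(),H.min(0),H.max(0),np.median(H,0)); print(cv2.fitLine(H[:,:2].astype(np.float32),cv2.DIST_L1,0,.01,.01).ravel())
save(p,"w4.png")
t=eyes.get_image("top")
for q,n in((p,"w"),(t,"t")):
  for d in eyes.silhouettes(q,"latch_grip")[:2]:
    yy,xx=np.nonzero(d["region"]);print(n,round(d["p"],2),np.round(np.median(world(q,np.c_[xx,yy],s),0),4),len(xx))
E
```

```text
[ 0.6168 -0.1039  0.223 ] [[0.124, -0.991, 0.04], [-0.992, -0.125, -0.011], [0.016, -0.038, -0.999]] 16.9 [-0.20307514  0.26820492  1.91837636 -0.00350432  0.91378849  2.81552881]
1836 [ 0.61457515 -0.14525441  0.109783  ] [ 0.63164889 -0.06890243  0.1313736 ] [ 0.62319748 -0.1103936   0.12816534]
[ 0.10531382 -0.99443907  0.62297165 -0.10714712]
w 0.82 [ 0.5179 -0.1695  0.1075] 470
t 0.69 [ 0.6143 -0.0368  0.0908] 5907
```

View pics/w4.png

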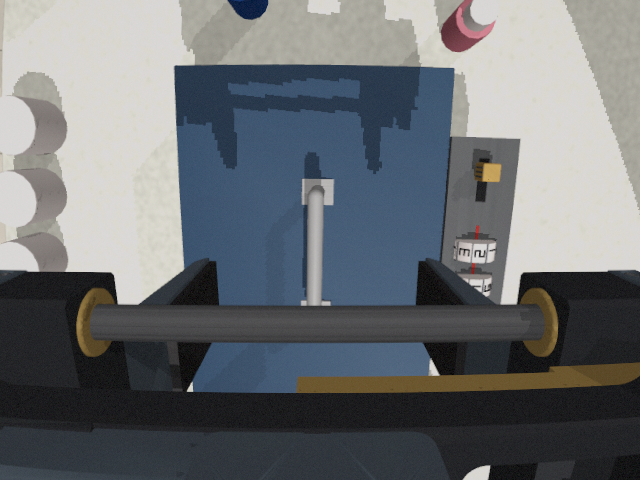

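Call:
{"name": "move_arm", "arguments": {"steps": [{"offset":[-6,-2,20],"yaw":0.018,"fingers":1},{"offset":[0,0,25],"yaw":0,"fingers":1},{"offset":[0,0,20],"yaw":0,"fingers":1},{"offset":[0,0,10],"yaw":0,"fingers":1},{"offset":[0,0,2],"yaw":0,"fingers":1},{"offset":[0,0,0],"yaw":0,"fingers":1}]}}

```text
time_s: 17.6
tool_pos: [0.6227, -0.0986, 0.1452]
orientation: [[0.121, -0.992, 0.043], [-0.993, -0.121, -0.012], [0.017, -0.042, -0.999]]
wrist_force: [0.4, 1.0, -0.1]
gripper_width: 0.091
```

Call:
{"name": "move_arm", "arguments": {"steps": [{"offset":[0,0,4],"yaw":0,"fingers":1},{"offset":[0,0,0],"yaw":0,"fingers":0},{"offset":[0,0,0],"yaw":0,"fingers":0},{"offset":[0,0,0],"yaw":0,"fingers":0},{"offset":[0,0,0],"yaw":0,"fingers":0},{"offset":[0,0,0],"yaw":0,"fingers":0},{"offset":[0,0,0],"yaw":0,"fingers":0},{"offset":[0,0,0],"yaw":0,"fingers":0},{"offset":[0,0,0],"yaw":0,"fingers":0},{"offset":[0,0,0],"yaw":0,"fingers":0}], "newtons": 22}}

```text
time_s: 18.43
tool_pos: [0.6251, -0.0993, 0.1458]
orientation: [[0.122, -0.991, 0.049], [-0.992, -0.122, -0.013], [0.019, -0.047, -0.999]]
wrist_force: [0.6, -0.2, -0.1]
gripper_width: 0.0338
```

Call:
{"name": "move_arm", "arguments": {"steps": [{"offset":[0,0,3],"yaw":0,"fingers":0},{"offset":[0,0,2],"yaw":0,"fingers":0},{"offset":[0,0,0.5],"yaw":0,"fingers":0},{"offset":[0,0,0],"yaw":0,"fingers":0}], "newtons": 22}}

```text
time_s: 18.77
tool_pos: [0.6212, -0.0995, 0.1386]
orientation: [[0.122, -0.992, 0.039], [-0.992, -0.123, -0.013], [0.017, -0.037, -0.999]]
wrist_force: [-3.4, -1.5, 14.9]
gripper_width: 0.0093
```

Call:
{"name": "move_arm", "arguments": {"steps": [{"offset":[0,-1,-2],"yaw":0,"fingers":0},{"offset":[0,-1,-2],"yaw":0,"fingers":0}], "newtons": 22}}

```text
time_s: 18.93
tool_pos: [0.6222, -0.0994, 0.141]
orientation: [[0.121, -0.992, 0.037], [-0.992, -0.122, -0.013], [0.017, -0.035, -0.999]]
wrist_force: [5.9, -2.3, -13.0]
gripper_width: 0.0093
```

Call:
{"name": "move_arm", "arguments": {"steps": [{"offset":[0,-2,-4],"yaw":0,"fingers":0},{"offset":[0,-2.2,-4],"yaw":0,"fingers":0}]}}

```text
time_s: 19.1
tool_pos: [0.6255, -0.099, 0.1471]
orientation: [[0.121, -0.992, 0.036], [-0.993, -0.121, -0.013], [0.017, -0.034, -0.999]]
wrist_force: [3.5, -3.0, -11.7]
gripper_width: 0.0096
```

Call:
{"name": "move_arm", "arguments": {"steps": [{"offset":[0,-3.2,-5],"yaw":0,"fingers":0},{"offset":[0,-3.6,-4.7],"yaw":0,"fingers":0},{"offset":[0,-4,-4.5],"yaw":0,"fingers":0},{"offset":[0,-4.2,-4.3],"yaw":0,"fingers":0}]}}

```text
time_s: 19.43
tool_pos: [0.636, -0.0978, 0.1621]
orientation: [[0.121, -0.992, 0.025], [-0.993, -0.121, -0.013], [0.016, -0.024, -1.0]]
wrist_force: [-5.2, -5.9, -5.0]
gripper_width: 0.0094
```

Call:
{"name": "move_arm", "arguments": {"steps": [{"offset":[0,-4.3,-4.5],"yaw":0,"fingers":0},{"offset":[0,-4.6,-4.2],"yaw":0,"fingers":0},{"offset":[0,-4.7,-4],"yaw":0,"fingers":0},{"offset":[0,-4.9,-3.7],"yaw":0,"fingers":0}]}}

```text
time_s: 19.77
tool_pos: [0.6491, -0.0964, 0.1757]
orientation: [[0.12, -0.993, 0.011], [-0.993, -0.121, -0.014], [0.015, -0.009, -1.0]]
wrist_force: [-8.5, -5.4, -0.8]
gripper_width: 0.0091
```

Call:
{"name": "move_arm", "arguments": {"steps": [{"offset":[0,-4.7,-3.3],"yaw":0,"fingers":0},{"offset":[0,-4.8,-3.1],"yaw":0,"fingers":0},{"offset":[0,-4.9,-2.8],"yaw":0,"fingers":0},{"offset":[0,-5,-2.5],"yaw":0,"fingers":0}]}}

```text
time_s: 20.1
tool_pos: [0.6622, -0.0951, 0.1856]
orientation: [[0.121, -0.993, -0.008], [-0.993, -0.12, -0.015], [0.014, 0.01, -1.0]]
wrist_force: [-15.5, -3.9, 9.6]
gripper_width: 0.009
```

Call:
{"name": "move_arm", "arguments": {"steps": [{"offset":[0,-4,-3.6],"yaw":0,"fingers":0},{"offset":[0,-4.3,-3.2],"yaw":0,"fingers":0},{"offset":[0,-4.3,-2.8],"yaw":0,"fingers":0}]}}

```text
time_s: 20.35
tool_pos: [0.6721, -0.094, 0.1917]
orientation: [[0.12, -0.993, -0.017], [-0.993, -0.12, -0.015], [0.013, 0.019, -1.0]]
wrist_force: [-6.0, -5.2, -3.3]
gripper_width: 0.0091
```

Call:
{"name": "move_arm", "arguments": {"steps": [{"offset":[0,-4.4,-2.5],"yaw":0,"fingers":0},{"offset":[0,-4.5,-2.3],"yaw":0,"fingers":0},{"offset":[0,-4.5,-2],"yaw":0,"fingers":0},{"offset":[0,-4.5,-1.7],"yaw":0,"fingers":0}]}}

```text
time_s: 20.68
tool_pos: [0.6861, -0.0925, 0.198]
orientation: [[0.12, -0.992, -0.031], [-0.993, -0.12, -0.016], [0.012, 0.032, -0.999]]
wrist_force: [-9.6, -3.3, 3.1]
gripper_width: 0.0094
```

Call:
{"name": "move_arm", "arguments": {"steps": [{"offset":[0,-4.3,-1.6],"yaw":0,"fingers":0},{"offset":[0,-4.3,-1.4],"yaw":0,"fingers":0},{"offset":[0,-4.2,-1.2],"yaw":0,"fingers":0}]}}

```text
time_s: 20.93
tool_pos: [0.6966, -0.0914, 0.2013]
orientation: [[0.12, -0.992, -0.04], [-0.993, -0.119, -0.016], [0.011, 0.041, -0.999]]
wrist_force: [-7.4, -2.0, 2.7]
gripper_width: 0.009
```

Call:
{"name": "move_arm", "arguments": {"steps": [{"offset":[0,0,0],"yaw":0,"fingers":0.22},{"offset":[0,0,0],"yaw":0,"fingers":0.22},{"offset":[0,0,0],"yaw":0,"fingers":0.22},{"offset":[0,0,-15],"yaw":0,"fingers":0.22},{"offset":[0,0,-20],"yaw":0,"fingers":0.22},{"offset":[0,0,-10],"yaw":0,"fingers":0.22},{"offset":[0,-14,0],"yaw":0,"fingers":0.8},{"offset":[0,-14,0],"yaw":0,"fingers":0.8},{"offset":[0,-10,0],"yaw":0,"fingers":0.8},{"offset":[0,0,0],"yaw":0,"fingers":0.8}]}}

```text
time_s: 21.77
tool_pos: [0.7395, -0.0852, 0.2543]
orientation: [[0.12, -0.992, -0.033], [-0.993, -0.12, -0.016], [0.012, 0.034, -0.999]]
wrist_force: [-0.8, -0.6, 0.8]
gripper_width: 0.0439
```

```bash
python3 - <<'E'
from h import *
s=robot.get_state();p=eyes.get_image("scene");save(p,"s1.png",(100,100,460,420),2)
print(s["tool_pos"],s["gripper_width"],s["wrist_force"])
t=eyes.get_image("top")
ys,xs=np.mgrid[0:480,0:640];W=world(t,np.c_[xs.ravel(),ys.ravel()])
c,q=np.cos(.1074),np.sin(.1074);d=W[:,:2]-[.628,-.0985];bx=d[:,0]*c+d[:,1]*q;by=-d[:,0]*q+d[:,1]*c
m=(by>.09)&(by<.12)&(bx>-.1)&(bx<.1)
for a in np.arange(-.09,.1,.02):
    k=m&(abs(bx-a)<.005);print(round(a,3),np.round(np.median(W[k,2]),3) if k.any() else None)
E
```

```text
[ 0.73952729 -0.08522205  0.25432812] 0.04390164332090388 [-0.76405613 -0.57474877  0.80657769]
-0.09 0.687
-0.07 0.667
-0.05 0.648
-0.03 0.625
-0.01 0.586
0.01 0.204
0.03 0.179
0.05 0.154
0.07 0.13
0.09 0.106
```

View pics/s1.png

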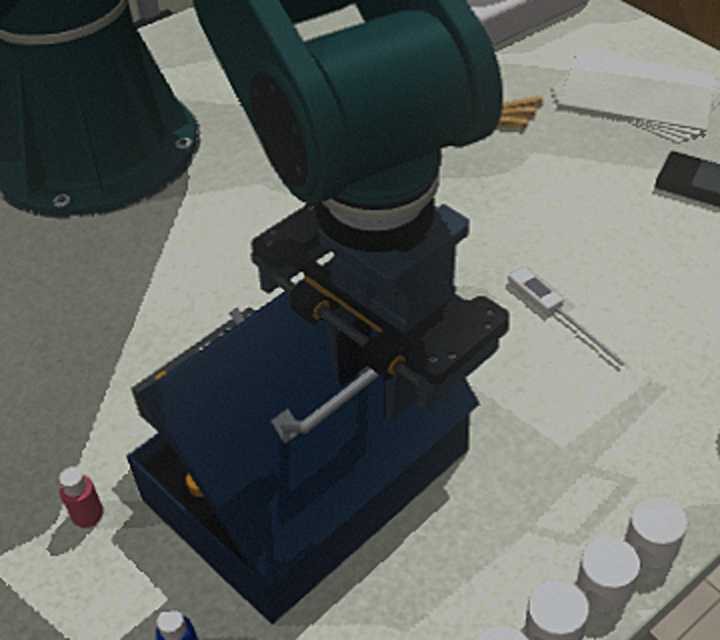

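Call:
{"name": "move_arm", "arguments": {"steps": [{"offset":[0,8,0],"yaw":0,"fingers":1},{"offset":[0,0,0],"yaw":0,"fingers":1},{"offset":[0,0,0],"yaw":0,"fingers":1},{"offset":[0,0,20],"yaw":0,"fingers":1},{"offset":[0,0,15],"yaw":0,"fingers":1},{"offset":[0,0,8],"yaw":0,"fingers":1},{"offset":[0,0,4],"yaw":0,"fingers":1},{"offset":[0,0,0],"yaw":0,"fingers":1}]}}

```text
time_s: 22.53
tool_pos: [0.7243, -0.0877, 0.2046]
orientation: [[0.12, -0.992, -0.036], [-0.993, -0.119, -0.016], [0.011, 0.038, -0.999]]
wrist_force: [-0.2, 0.1, 0.4]
gripper_width: 0.091
```

Call:
{"name": "move_arm", "arguments": {"steps": [{"offset":[0,-4,0.5],"yaw":0,"fingers":1},{"offset":[0,-4,0.5],"yaw":0,"fingers":1},{"offset":[0,-3,0],"yaw":0,"fingers":1},{"offset":[0,-3,0],"yaw":0,"fingers":1}]}}

```text
time_s: 22.87
tool_pos: [0.7392, -0.086, 0.204]
orientation: [[0.119, -0.992, -0.037], [-0.993, -0.119, -0.016], [0.011, 0.039, -0.999]]
wrist_force: [-8.6, -0.5, 5.9]
gripper_width: 0.0912
```

Call:
{"name": "move_arm", "arguments": {"steps": [{"offset":[0,-4,0],"yaw":0,"fingers":1},{"offset":[0,-4,0],"yaw":0,"fingers":1}]}}

```text
time_s: 23.03
tool_pos: [0.7469, -0.0852, 0.2047]
orientation: [[0.12, -0.992, -0.04], [-0.993, -0.119, -0.016], [0.011, 0.042, -0.999]]
wrist_force: [-7.1, -1.1, 3.5]
gripper_width: 0.0917
```

Pushing gently by the handle; a bit more.

Call:
{"name": "move_arm", "arguments": {"steps": [{"offset":[0,-4,0],"yaw":0,"fingers":1},{"offset":[0,-4,0],"yaw":0,"fingers":1},{"offset":[0,-4,0],"yaw":0,"fingers":1}]}}

```text
time_s: 23.28
tool_pos: [0.7587, -0.0839, 0.2057]
orientation: [[0.12, -0.992, -0.045], [-0.993, -0.119, -0.017], [0.011, 0.046, -0.999]]
wrist_force: [-6.0, -0.5, 3.8]
gripper_width: 0.0913
```

Call:
{"name": "move_arm", "arguments": {"steps": [{"offset":[0,3,0],"yaw":0,"fingers":1},{"offset":[0,0,-20],"yaw":0,"fingers":1},{"offset":[0,0,-35],"yaw":0,"fingers":1},{"offset":[0,0,-35],"yaw":0,"fingers":1},{"offset":[0,0,-35],"yaw":0,"fingers":1},{"offset":[0,0,0],"yaw":0,"fingers":1}]}}

```text
time_s: 23.78
tool_pos: [0.7615, -0.0817, 0.3347]
orientation: [[0.12, -0.992, -0.046], [-0.993, -0.12, -0.016], [0.01, 0.048, -0.999]]
wrist_force: [0.1, 0.8, 1.0]
gripper_width: 0.0912
```

```bash
python3 - <<'E'
from h import *
s=robot.get_state();p=eyes.get_image("scene");save(p,"s2.png",(100,60,500,460),1.5)
print(s["tool_pos"],s["time_s"],s["wrist_force"])
t=eyes.get_image("top")
ys,xs=np.mgrid[0:480,0:640];W=world(t,np.c_[xs.ravel(),ys.ravel()])
c,q=np.cos(.1074),np.sin(.1074);d=W[:,:2]-[.628,-.0985];bx=d[:,0]*c+d[:,1]*q;by=-d[:,0]*q+d[:,1]*c
m=(by>.09)&(by<.12)
for a in np.arange(.01,.1,.015):
    k=m&(abs(bx-a)<.005);print(round(a,3),np.round(np.median(W[k,2]),3) if k.any() else None)
for n,pic in(("scene",p),("top",t)):
  for o in("candle_jar","blue_dye","pink_dye","thermometer"):
    for d in eyes.silhouettes(pic,o)[:1]:
        yy,xx=np.nonzero(d["region"]);print(n,o,round(d["p"],2),np.round(d["position"]),np.round(np.median(world(pic,np.c_[xx,yy]),0),3))
E
```

```text
[ 0.76151443 -0.08171578  0.33467512] 23.7833 [0.08236501 0.83634066 0.98161777]
0.01 0.246
0.025 0.239
0.04 0.212
0.055 0.182
0.07 0.154
0.085 0.127
0.1 0.098
scene blue_dye 0.69 [187. 419.] [ 0.717 -0.29   0.046]
scene pink_dye 0.88 [138. 347.] [ 0.534 -0.286  0.042]
scene thermometer 0.85 [371. 247.] [0.613 0.246 0.014]
top candle_jar 0.63 [305. 282.] [0.499 0.103 0.077]
top blue_dye 0.36 [365. 219.] [ 0.632 -0.015  0.071]
top pink_dye 0.37 [363. 198.] [ 0.674 -0.014  0.188]
top thermometer 0.68 [243. 239.] [0.599 0.247 0.013]
```

View pics/s2.png

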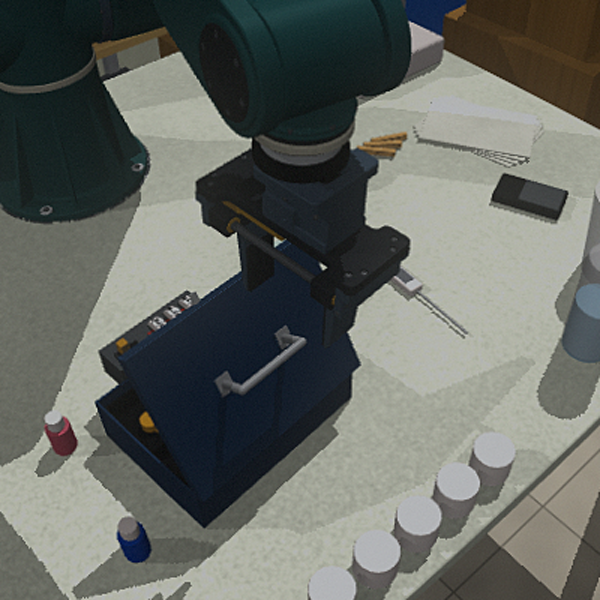

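```bash
python3 -c "
from bench import robot;print(robot.hand_in())"
```

```text
the job is handed in; nothing more can be done
None
```

The cash box is open and handed in at about 24 s: the dials read 4 - 7 - 2, the latch is fully right, and the lid stands by itself at about 62°.

- **Dials:** I rolled them with the closed fingertips, mostly at 6–15 N. The first touch on the left dial peaked at about 24 N, under the 30 N limit but not as light as asked. That dial also sprang back one notch on its second stroke, so I rolled it again. The close-up picture then showed 4 - 7 - 2.
- **Latch:** It slid freely at about 2 N to its end stop. The last press against the stop briefly read 15.4 N, and the latch measured about 12 mm of travel.
- **Lid:** I lifted it by the handle to about 51°, let go, and it held. I then pushed the handle bar gently until the measured slope was about 62°.
- **Last checks:**
  - The gripper was clear of the lid, with the wrist force about 1 N, which is near zero.
  - In the scene camera, the pink bottle was where it started and the thermometer looked undisturbed. Its scene reading shifted by 14 mm, but the top camera had it within 3 mm.
  - The jar was unmoved in the top camera, though the scene camera did not pick it up at the end.
  - The top camera's low-confidence "bottle" readings fell on the box itself, so I discounted them. That left the blue bottle with only the scene camera's reading, which has no matching one from the start. It stood upright beside the box, about 15 mm from its first top-camera position, and the arm never went near it.

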